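# Feel the end float of a hand mill's shaft and take it up with the right spacer

## Robot

A 6-joint arm with a two-finger parallel gripper is mounted at the origin on a cart in front of the work surface, level with it; the furniture and walls round the work are solid. World frame = base frame: x ahead of the robot, y to its left, z up, the work surface at z = 0. Lengths are in m, angles in degrees, forces in N, time in s.
With the tool pointing down it reaches from about 0.3 to 0.75 m from the base axis. Payload 8.5 kg.
Tool frame: the origin (TCP) lies at the very end of the fingers, on their centre line; the grasp point (between the pads) lies 19 mm behind it (env.hold_point_z is the distance from the TCP to the grasp point, in m); z points along the fingers, y is the line along which they close (so a half turn about z gives the same grasp; the last joint's range is limited). The gripper opens to 85 mm and grips with 20 to 120 N. Pads are 22 mm wide; open, the fingers measure 114 mm over their backs; the gripper's body (76 mm by 85 mm) begins 54 mm behind the grasp point. The pads swing forward as they close: fully open they stand 13 mm farther back than shut.
Start: joints at [-87.221, 21.807, 74.336, -0, 83.858, -12.336], TCP at [0.143, -0.531, 0.231] pointing down, gripper open.
Joint ranges: [-178.18, 178.18], [-50.72, 133.34], [12.68, 142.11], [-81.47, 261.47], [9.98, 163.14], [-165.26, 165.26]. Speed limits (degrees/s): [136.94, 136.94, 180, 180, 180, 180].

## Interface

Orientations are given as a 3x3 rotation matrix whose columns are the frame's x, y, z axes.
In Python, from rig import env, optics gives the robot as it stands.
- The arm moves only by the shell command python3 -m jog 'ROWS' [OPENING] [FORCE]. ROWS is JSON, a list of rows, each an object with "linear": the shift along the tool's x, y, z in units of 40 mm (1.0 is 40 mm), a list of three; "roll": the turn about the tool's z in units of 5 degrees (1.0 is 5 degrees). A call has 1 to 12 rows; each row shifts and turns the commanded pose from where the row before left it, along the tool's axes as they then stand; what a row does not reach is not made up. A row lasts 1/12 s, in which the tool goes at most 41.7 mm and 7.16 degrees, less where a joint would pass 70% of its speed; a pose out of reach is approached as far as the arm can. A call is refused whole if a number of a shift passes 1 or a number of a turn 1, either way. A call with a gripper value outside its range is refused whole. OPENING is the opening, from -1 (shut) to 1 (fully open), set as the call begins (- or left out, the last holds). The fingers move at their own pace and stop on an object; FORCE is the grip in N (left out, the last holds). Time passes only in rows, so rows that do not move let the fingers close. It gives the time, the measured TCP pose, the force, the opening and the grip force at its end, in the units of the state.
- env.observe(): the state, without advancing time (a new reading comes with each control period).
- optics.get_image(name): name is "scene" or "top"; returns the picture (420x560x3 uint8, red, green, blue); there is no depth.
- optics.calibration(name): a dict with "fov_y" (degrees; the focal length in pixels is half the picture's height over the tangent of half this angle, whatever the lens; pixels are square), "cx", "cy" (the principal point, pixels), "T" (4x4, takes a point from camera to world coordinates). Camera axes: x right, y down, z forward; pixel columns grow to the right and rows downward; lengths in m; the calibration is good to about 2 mm. A picture is of the moment at which its call begins. calibration takes no time and is no camera call.
- env.close_job(): hands the job in; it is judged then, once.
The state is a dict: "time_s": time; "q": joint angles; "qvel": joint speeds; "joint_efforts": joint torques, N m; "position": TCP position; "tool_rot": TCP orientation; "ft_force": force on the tool from outside, world axes, zero at the start; "wrist_torque": the same for the moment, N m; "grip_width": finger opening in m; "gripper_force": force on a finger pad.
Only numpy, scipy, OpenCV 4.12 (cv2) and the standard library are available. Lean on these libraries where they do the work, as an engineer would, in place of code of your own. Each camera call takes 0.05 s, during which the arm holds its last target. There are 200 camera calls.

## Task

The hand mill's shaft has too much end float. Push the shaft by its knob gently home until the collar meets the boss, then draw it gently out until you feel it come up against its stop, and note how far it travelled. Take from the rack the thickest forked spacer that this travel leaves room for and set it fully down over the shaft's square neck between boss and collar, without forcing; leave the other spacers in the rack and everything else alone.

Things in the scene. Friction and masses are not known exactly. Their poses are not given: they have to be found in the camera images.
- mill: Grey hand mill fixed to the table, 104 mm wide, 191 mm to the hopper rim. Origin under its foot, z up. Its shaft lies along the mill's own x axis, 100 mm up (y = 0); the knob end points to the mill's -x. The steel boss on its barrel, 44 mm in diameter, ends in a flat face at x = -55 mm. The hopper, 86 mm across, is centred at x = +44 mm. The shaft's outward stop is hidden inside.
- shaft: The mill's shaft; origin on the axis, axes as the mill's. It only slides along x, with about 2 N drag, stays where left and does not turn here. Its end float, from collar on boss to the hidden outward stop, is about 6, 12 or 18 mm. It starts 2 to 5 mm out. Both stops are firm (under 0.5 mm give at 10 N) and must not be loaded above 14 N.
- boss_face (a point): Point on the shaft axis in the boss's flat end face (mill x = -55 mm, z = 100 mm). Axes as the mill's; -x points out along the shaft to the knob.
- knob_mid (a point): Grip point of the black round knob on the shaft: on its axis, knob 34 mm in diameter, 44 mm long (20 mm of it beyond this point). The steel collar, 40 mm in diameter, 8 mm thick, has its inner face 32 mm from this point towards the boss. Between collar and boss the shaft is a square neck, 16 x 16 mm, sides level and upright. Moves with the shaft; axes as the mill's.
- rack: Wooden rack fixed to the table, 140 x 64 x 30 mm, origin at the centre of its underside, long side along its own x, with three slots 24 mm deep across it, each holding one spacer upright. From its -x end: thin, mid, thick.
- spacer_thin: Steel forked spacer, 5 mm thick (its own x), 40 mm wide (y), 94 mm high (z), origin under its two legs; stands upright in the rack. Slot between the legs 18 mm wide, roof 38 mm up; leg ends bevelled over 6 mm (1 mm a side in thickness, 3.5 mm into the slot). Above 60 mm a tab 22 mm wide (y) for gripping. Thickness goes along the shaft, either way round.
- spacer_thin_seat (a point): Point of this spacer, 30 mm above its origin, midway between its legs; it lies on the shaft axis when the spacer sits fully down on the square neck (slot roof on the neck). Axes as the spacer's.
- slot_thin (a point): Where the seat point of spacer_thin lies while it stands in its rack slot: rack x = -40 mm, y = 0, 36 mm above the table. Axes as the rack's.
- spacer_mid: Steel forked spacer, 11 mm thick (its own x), 40 mm wide (y), 94 mm high (z), origin under its two legs; stands upright in the rack. Slot between the legs 18 mm wide, roof 38 mm up; leg ends bevelled over 6 mm (1.5 mm a side in thickness, 3.5 mm into the slot). Above 60 mm a tab 22 mm wide (y) for gripping. Thickness goes along the shaft, either way round.
- spacer_mid_seat (a point): Point of this spacer, 30 mm above its origin, midway between its legs; it lies on the shaft axis when the spacer sits fully down on the square neck (slot roof on the neck). Axes as the spacer's.
- slot_mid (a point): Where the seat point of spacer_mid lies while it stands in its rack slot: rack x = 0 mm, y = 0, 36 mm above the table. Axes as the rack's.
- spacer_thick: Steel forked spacer, 17 mm thick (its own x), 40 mm wide (y), 94 mm high (z), origin under its two legs; stands upright in the rack. Slot between the legs 18 mm wide, roof 38 mm up; leg ends bevelled over 6 mm (1.5 mm a side in thickness, 3.5 mm into the slot). Above 60 mm a tab 22 mm wide (y) for gripping. Thickness goes along the shaft, either way round.
- spacer_thick_seat (a point): Point of this spacer, 30 mm above its origin, midway between its legs; it lies on the shaft axis when the spacer sits fully down on the square neck (slot roof on the neck). Axes as the spacer's.
- slot_thick (a point): Where the seat point of spacer_thick lies while it stands in its rack slot: rack x = 44 mm, y = 0, 36 mm above the table. Axes as the rack's.
- crank: the mill's crank, taken off and lying on the table: 120 mm steel arm with an upright wooden grip, 70 mm high; a bystander; origin at its underside.
- mug: dark blue steel mug with handle, 119 mm high; a bystander; origin at its underside.
- jar: spice jar with a dark cap, 44 mm across, 96 mm high; a bystander; origin at its underside.
- glass: small clear glass, 49 mm across, 62 mm high; a bystander; origin at its underside.
- garlic: garlic bulb, about 58 mm; a bystander; origin at its underside.
- garlic_small: smaller garlic bulb, about 51 mm; a bystander; origin at its underside.
- lime: lime, about 50 mm; a bystander; origin at its underside.
- spoon: steel table spoon, 195 mm long, lying flat; a bystander; origin at its underside.
Things that resemble listed ones, but are neither listed nor needed, are in the scene too. Leave any green look-alike of the spacer_mid alone.

How it is judged:
By the outcome, as a careful person would: the job done as asked, in the order asked, and still so for the second after the job is handed in, with the robot touching nothing.
It also fails if it takes over 58 s, if anything falls off the work surface, if the arm or the gripper's body presses on something with over 40 N, if the wrist force passes 120 N, or if a joint passes its speed limit or range.

## Working session

There is one attempt and no reset: what is moved stays moved. The work goes in short steps, Python scripts to look and compute and a shell command to move; the robot and the scene stay as the last step left them, time stands still between calls to the robot, and variables do not carry over. Pictures are saved under pics/ and viewed, at most 10 in all, crops included, and the job is handed in when it is done.

```bash
ls; mkdir -p pics; python3 - <<'E'
from rig import env, optics
import cv2,numpy as np
for n in("scene","top"):
    im=optics.get_image(n); cv2.imwrite(f"pics/{n}0.png",cv2.resize(im[:,:,::-1],(800,600),interpolation=cv2.INTER_CUBIC)); np.save(f"{n}0.npy",im)
    c=optics.calibration(n); print(n,c["fov_y"],c["cx"],c["cy"],c.keys()); print(np.round(c["T"],4))
s=env.observe(); print({k:np.round(v,3).tolist() for k,v in s.items()}, env.hold_point_z)
E
```

```text
pics
scene 56.068352325984144 277.07060558577166 213.96056394110659 dict_keys(['fov_y', 'cx', 'cy', 'T'])
[[-0.7024 -0.3364  0.6273 -0.2435]
 [-0.7114  0.3017 -0.6348  0.7908]
 [ 0.0243 -0.8921 -0.4512  0.6828]
 [ 0.      0.      0.      1.    ]]
top 53.56842646384649 281.6330874219714 214.7347473695539 dict_keys(['fov_y', 'cx', 'cy', 'T'])
[[-8.1000e-03 -9.8450e-01  1.7540e-01  3.5590e-01]
 [-1.0000e+00  8.4000e-03  1.2000e-03 -6.7000e-02]
 [-2.7000e-03 -1.7540e-01 -9.8450e-01  1.4193e+00]
 [ 0.0000e+00  0.0000e+00  0.0000e+00  1.0000e+00]]
{'time_s': 0.1, 'q': [-87.221, 21.839, 74.38, 0.001, 83.86, -12.335], 'qvel': [-0.226, -0.082, -0.151, -0.074, 0.049, 0.005], 'joint_efforts': [0.004, -44.922, -23.165, -0.0, 0.004, -0.0], 'position': [0.143, -0.531, 0.231], 'tool_rot': [[0.965, 0.261, -0.0], [0.261, -0.965, 0.001], [0.0, -0.001, -1.0]], 'ft_force': [0.908, -0.655, -0.202], 'wrist_torque': [-0.007, 0.008, -0.001], 'gripper_force': 0.0, 'grip_width': 0.086} 0.0187
```

View pics/scene0.png

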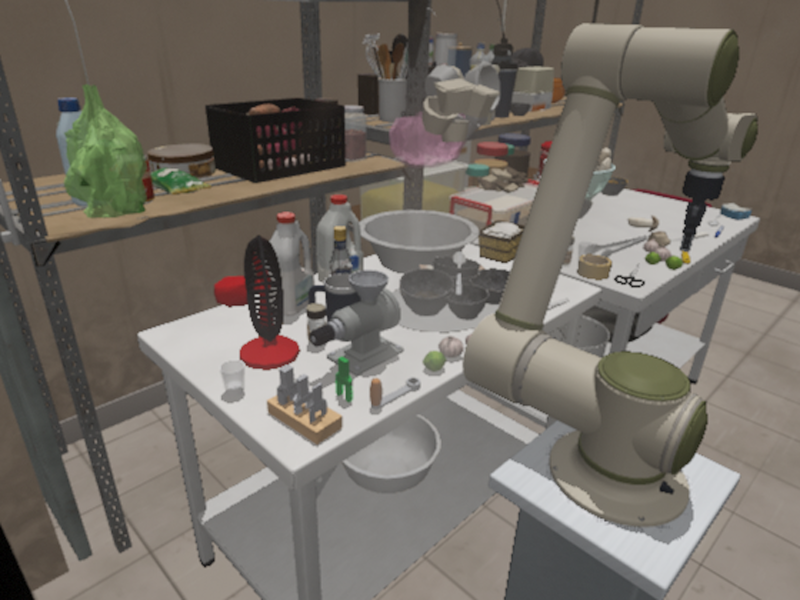

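View pics/top0.png

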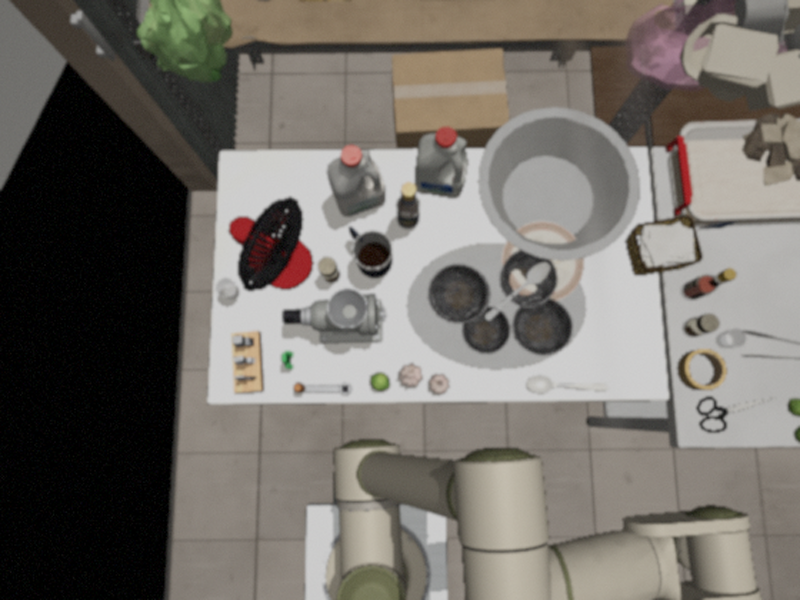

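The scene view shows the mill at about (360,320) with its knob to the left, the rack at (305,415), and a green look-alike at (345,380). The top view shows the mill at (335,315) with the knob at (292,316), and the rack at (246,362). I'll zoom in on both.

```bash
cat > h.py <<'E'
from rig import env, optics
import numpy as np, cv2
def cam(n):
    c=optics.calibration(n); f=210/np.tan(np.radians(c["fov_y"]/2)); return c,f
def ray(n,u,v):
    c,f=cam(n); d=c["T"][:3,:3]@np.array([(u-c["cx"])/f,(v-c["cy"])/f,1]); return c["T"][:3,3],d/np.linalg.norm(d)
def onz(n,u,v,z):
    o,d=ray(n,u,v); return o+d*(z-o[2])/d[2]
def tri(a,b):
    o1,d1=ray("top",*a);o2,d2=ray("scene",*b)
    t=np.linalg.lstsq(np.c_[d1,-d2],o2-o1,rcond=None)[0]
    p,q=o1+d1*t[0],o2+d2*t[1]; return (p+q)/2,np.linalg.norm(p-q)
def proj(n,p):
    c,f=cam(n); x=np.linalg.inv(c["T"])@np.r_[p,1]; return np.array([c["cx"]+f*x[0]/x[2],c["cy"]+f*x[1]/x[2]])
def crop(im,u0,v0,w,h,k,name):
    cv2.imwrite(name,cv2.resize(im[v0:v0+h,u0:u0+w,::-1],None,fx=k,fy=k,interpolation=cv2.INTER_CUBIC))
E
python3 - <<'E'
from h import *
crop(np.load("top0.npy"),150,190,130,95,6,"pics/topc.png")
crop(np.load("scene0.npy"),180,185,130,130,4.6,"pics/scenec.png")
E
```

```text
(no output)
```

View pics/topc.png

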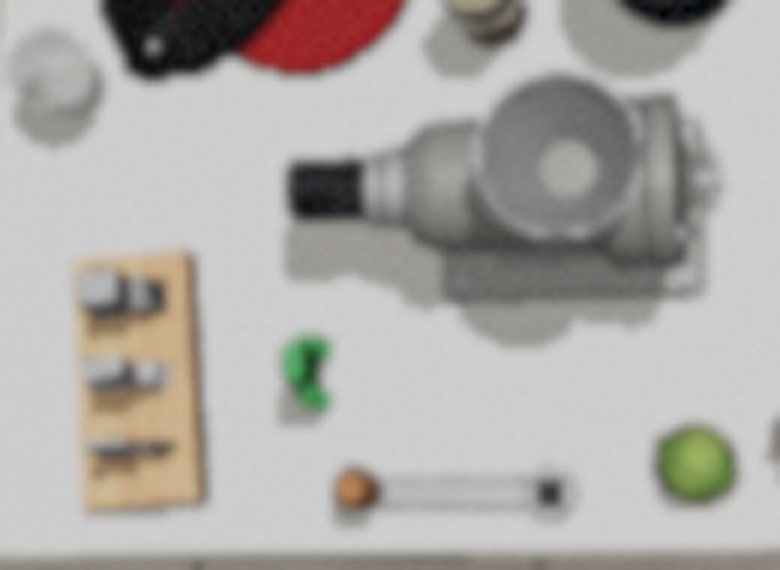

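View pics/scenec.png

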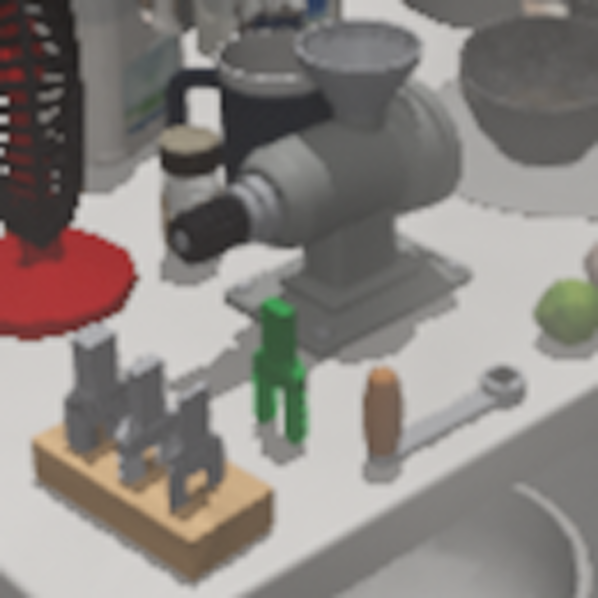

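Top crop: the knob is the dark block at (325,188), the collar is at (380,188) and the hopper rim is centred at (558,157). The rack spans (75-205, 250-510), with tab tops at thick (100,292), mid (105,373) and thin (107,448). Scene crop: the knob end is at (182,240) and the tab tops are at (95,335), (145,362) and (193,390).

```bash
python3 - <<'E'
from h import *
t=np.load("top0.npy"); s=np.load("scene0.npy")
def comp(m,u,v):
    n,l,st,ce=cv2.connectedComponentsWithStats(m.astype(np.uint8)); k=l[v,u]; 
    return (l==k), st[k], ce[k]
th=cv2.cvtColor(t,cv2.COLOR_RGB2HSV); sh=cv2.cvtColor(s,cv2.COLOR_RGB2HSV)
# knob
km,st,ce=comp(t.max(2)<95,205,221); print("knob top",st,ce)
for n,im,(u,v) in(("scene",s,(180+210//4.6,185+int(228/4.6))),):
    m,st2,ce2=comp(im.max(2)<75,int(u),int(v)); print("knob scene",st2,ce2)
ys,xs=np.nonzero(km)
# axis at z=.1: points on knob silhouette mid -> left/right ends
r=cv2.minAreaRect(np.c_[xs,ys].astype(np.float32)); print(r)
print("knob ctr z=.1",onz("top",*ce,.1), "tri",tri(ce,ce2))
# hopper rim
for a in[(558,157)]:
    print("hopper",onz("top",150+a[0]/6-.4,190+a[1]/6-.4,.191))
print("hopper tri",tri((150+558/6-.4,190+157/6-.4),(180+358/4.6-.4,185+48/4.6-.4)))
# rack
for n,hs,(u,v) in(("top",th,(180,270)),("scene",sh,(180+200//4,0))):
    if n=="top":
        m,st,ce=comp((hs[...,1]>60)&(hs[...,0]<25)&(hs[...,2]>120),165,240)
        ys,xs=np.nonzero(m); print(st); r=cv2.minAreaRect(np.c_[xs,ys].astype(np.float32)); print(r)
        b=cv2.boxPoints(r); print(np.round(b,1)); print(np.round([onz("top",*p,.03) for p in b],4))
T=lambda p:(150+p[0]/6-.4,190+p[1]/6-.4); S=lambda p:(180+p[0]/4.6-.4,185+p[1]/4.6-.4)
for nm,a,b in(("thick",(100,290),(95,335)),("mid",(104,373),(145,364)),("thin",(106,448),(194,391)),("knobend",(290,188),(183,240))):
    print(nm,tri(T(a),S(b)),onz("top",*T(a),.1))
E
```

```text
knob top [198 217  13  10 109] [203.90825688 221.37614679]
knob scene [217 228  18  14 169] [225.59763314 234.23668639]
((204.0, 221.5), (9.0, 12.0), 90.0)
knob ctr z=.1 [0.57143681 0.18457214 0.1       ] tri (array([0.56960794, 0.18261945, 0.1042645 ]), np.float64(0.003116489602022368))
hopper [0.57262248 0.05156682 0.191     ]
hopper tri (array([0.57298019, 0.05181183, 0.18974005]), np.float64(0.00035961449342248664))
[     0      0    560    420 221800]
((279.5, 209.5), (419.0, 559.0), 90.0)
[[ -0.   0.]
 [559.   0.]
 [559. 419.]
 [  0. 419.]]
[[ 1.4289  0.9823  0.03  ]
 [ 1.4077 -1.1059  0.03  ]
 [-0.0501 -0.9238  0.03  ]
 [-0.0373  0.8199  0.03  ]]
thick (array([0.51944954, 0.30398028, 0.10050478]), np.float64(0.0017088071191456453)) [0.51892062 0.30345716 0.1       ]
mid (array([0.47551078, 0.30030267, 0.1005098 ]), np.float64(0.0023479103676793374)) [0.47473665 0.29954899 0.1       ]
thin (array([0.43560851, 0.29702444, 0.10117917]), np.float64(0.0011870627919808817)) [0.43525987 0.29690653 0.1       ]
knobend (array([0.57204098, 0.20270934, 0.10228752]), np.float64(0.001736852622982897)) [0.57304286 0.20382293 0.1       ]
```

```bash
python3 - <<'E'
from h import *
t=np.load("top0.npy"); hs=cv2.cvtColor(t,cv2.COLOR_RGB2HSV)
m=((hs[...,1]>60)&(hs[...,0]<28)&(hs[...,2]>100)); m[:,:158]=0;m[:,190:]=0;m[:225]=0;m[280:]=0
ys,xs=np.nonzero(m); h=cv2.convexHull(np.c_[xs,ys].astype(np.float32)); print(len(xs)); r=cv2.minAreaRect(h); print(r)
for p in h[:,0]: print(p,np.round(onz("top",*p,.03),4))
# mill axis: hopper rim fit and silhouette; corner pts of foot front edge
T=lambda p:(150+p[0]/6-.4,190+p[1]/6-.4); S=lambda p:(180+p[0]/4.6-.4,185+p[1]/4.6-.4)
print("foot",onz("top",*T((443,298)),0.005),onz("top",*T((703,294)),0.005))
print("collar/boss top",[np.round(onz("top",*T((u,188)),.12),4) for u in (288,362,384,390,405)])
for nm,p in(("fanlow",(150,70)),("green",(300,375)),("jar",(485,10))): print(nm,onz("top",*T(p),.08))
# scene rack corners at z=.03
for p in((35,440),(135,395),(272,490),(195,545)): print(onz("scene",*S(p),.03))
E
```

```text
560
((173.5, 253.5), (41.0, 19.0), 90.0)
[183. 272.] [0.4135 0.263  0.03  ]
[179. 273.] [0.4104 0.2762 0.03  ]
[170. 274.] [0.4073 0.3059 0.03  ]
[165. 274.] [0.4075 0.3224 0.03  ]
[164. 267.] [0.4305 0.3267 0.03  ]
[164. 242.] [0.5139 0.3302 0.03  ]
[169. 234.] [0.5408 0.3144 0.03  ]
[171. 233.] [0.5442 0.3078 0.03  ]
[181. 233.] [0.5439 0.2741 0.03  ]
[182. 246.] [0.4999 0.2693 0.03  ]
[183. 263.] [0.4432 0.264  0.03  ]
foot [0.52442269 0.13438138 0.005     ] [ 0.52546669 -0.01376978  0.005     ]
collar/boss top [array([0.5698, 0.2008, 0.12  ]), array([0.5694, 0.1617, 0.12  ]), array([0.5693, 0.1501, 0.12  ]), array([0.5693, 0.1469, 0.12  ]), array([0.5692, 0.139 , 0.12  ])]
fanlow [0.64258209 0.28655031 0.08      ]
green [0.47458639 0.19979323 0.08      ]
jar [0.67475202 0.10318363 0.08      ]
[0.54284104 0.33671764 0.03      ]
[0.54048614 0.26618109 0.03      ]
[0.41103516 0.26424939 0.03      ]
[0.40254138 0.32591569 0.03      ]
```

```bash
cat > d.py <<'E'
# usage: d.py x y z theta : remaining shift in tool axes (units of 40 mm) and roll (units of 5 deg)
import sys
from h import *
s=env.observe(); R=np.array(s["tool_rot"]); p=np.array(s["position"]); g=np.array([float(a) for a in sys.argv[1:4]])
th=np.degrees(np.arctan2(R[1,0],R[0,0]))
print("t",round(s["time_s"],2),"pos",np.round(p,4),"th",round(th,2),"F",np.round(s["ft_force"],2),"w",round(s["grip_width"],4))
print("lin",np.round(R.T@(g-p)/.04,3),"dth_world/5",round((float(sys.argv[4])-th)/5,3),"(roll=-that)")
E
R='{"linear":[0.69,-0.71,0]}'; true
python3 -m jog '[{"linear":[0.69,-0.71,0]},{"linear":[0.69,-0.71,0]},{"linear":[0.69,-0.71,0]},{"linear":[0.69,-0.71,0]},{"linear":[0.69,-0.71,0]},{"linear":[0.69,-0.71,0]},{"linear":[0.69,-0.71,0]},{"linear":[0.69,-0.71,0]},{"linear":[0.69,-0.71,0]},{"linear":[0.69,-0.71,0]},{"linear":[0.69,-0.71,0]}]' -1
python3 d.py .572 .234 .231 90
```

```text
t 0.1 pos [ 0.1434 -0.5307  0.2308] th 15.11 F [ 0.91 -0.66 -0.2 ] w 0.0856
lin [ 15.329 -15.662   0.02 ] dth_world/5 14.977 (roll=-that)invalid input
```

```bash

python3 -m jog '[{"linear":[0.69,-0.71,0],"roll":0},{"linear":[0.69,-0.71,0],"roll":0},{"linear":[0.69,-0.71,0],"roll":0},{"linear":[0.69,-0.71,0],"roll":0},{"linear":[0.69,-0.71,0],"roll":0},{"linear":[0.69,-0.71,0],"roll":0},{"linear":[0.69,-0.71,0],"roll":0},{"linear":[0.69,-0.71,0],"roll":0},{"linear":[0.69,-0.71,0],"roll":0},{"linear":[0.69,-0.71,0],"roll":0},{"linear":[0.69,-0.71,0],"roll":0}]' -1
python3 d.py .572 .234 .231 90
```

```text
time_s: 1.02
position: [0.3554, -0.1483, 0.2313]
tool_rot: [[0.966, 0.26, 0.0], [0.26, -0.966, -0.0], [0.0, 0.0, -1.0]]
ft_force: [0.5, -1.1, 1.5]
grip_width: -0.0001
gripper_force: 0.0
t 1.02 pos [ 0.3554 -0.1483  0.2313] th 15.09 F [ 0.54 -1.14  1.46] w -0.0001
lin [ 7.717 -7.818  0.008] dth_world/5 14.982 (roll=-that)
```

```bash

python3 -m jog '[{"linear":[0.69,-0.71,0],"roll":0},{"linear":[0.69,-0.71,0],"roll":0},{"linear":[0.69,-0.71,0],"roll":0},{"linear":[0.69,-0.71,0],"roll":0},{"linear":[0.69,-0.71,0],"roll":0},{"linear":[0.69,-0.71,0],"roll":0},{"linear":[0.69,-0.71,0],"roll":0},{"linear":[0.69,-0.71,0],"roll":0},{"linear":[0.69,-0.71,0],"roll":0},{"linear":[0.69,-0.71,0],"roll":0},{"linear":[0.3,-0.3,0],"roll":-1},{"linear":[0,0,0],"roll":-1}]' -1 >/dev/null
python3 -m jog '[{"linear":[0,0,0],"roll":-1},{"linear":[0,0,0],"roll":-1},{"linear":[0,0,0],"roll":-1},{"linear":[0,0,0],"roll":-1},{"linear":[0,0,0],"roll":-1},{"linear":[0,0,0],"roll":-1},{"linear":[0,0,0],"roll":-1},{"linear":[0,0,0],"roll":-1},{"linear":[0,0,0],"roll":-1},{"linear":[0,0,0],"roll":-1},{"linear":[0,0,0],"roll":-1},{"linear":[0,0,0],"roll":-1}]'
python3 d.py .572 .234 .088 90
```

```text
time_s: 3.02
position: [0.5557, 0.2106, 0.2309]
tool_rot: [[0.081, 0.997, -0.001], [0.997, -0.081, -0.0], [-0.0, -0.001, -1.0]]
ft_force: [0.3, 1.0, 0.3]
grip_width: 0.0001
gripper_force: 0.0
t 3.02 pos [0.5557 0.2106 0.2309] th 85.36 F [0.34 0.97 0.29] w 0.0001
lin [0.616 0.361 3.572] dth_world/5 0.928 (roll=-that)
```

```bash

python3 -m jog '[{"linear":[0.62,0.36,0],"roll":-0.93},{"linear":[0,0,0.7],"roll":0},{"linear":[0,0,0.8],"roll":0},{"linear":[0,0,0.8],"roll":0},{"linear":[0,0,0.8],"roll":0},{"linear":[0,0,0.47],"roll":0},{"linear":[0,0,0],"roll":0},{"linear":[0,0,0],"roll":0}]' >/dev/null
python3 d.py .572 .234 .088 90
python3 - <<'E'
from h import *
for n in("top","scene"): np.save(n+"1.npy",optics.get_image(n))
a=np.load("top1.npy")[190:260,180:230]; b=np.load("scene1.npy")[205:265,195:265]
k=lambda i,w,h:cv2.resize(i[:,:,::-1],(w,h),interpolation=cv2.INTER_CUBIC)
cv2.imwrite("pics/c1.png",np.hstack([k(a,400,560),k(b,400,343).copy() if 0 else cv2.copyMakeBorder(k(b,400,343),0,217,0,0,0)]))
E
```

```text
t 3.68 pos [0.5722 0.2341 0.0882] th 89.76 F [-1.31 -0.49  0.56] w -0.0
lin [-0.002 -0.005  0.004] dth_world/5 0.047 (roll=-that)
```

View pics/c1.png

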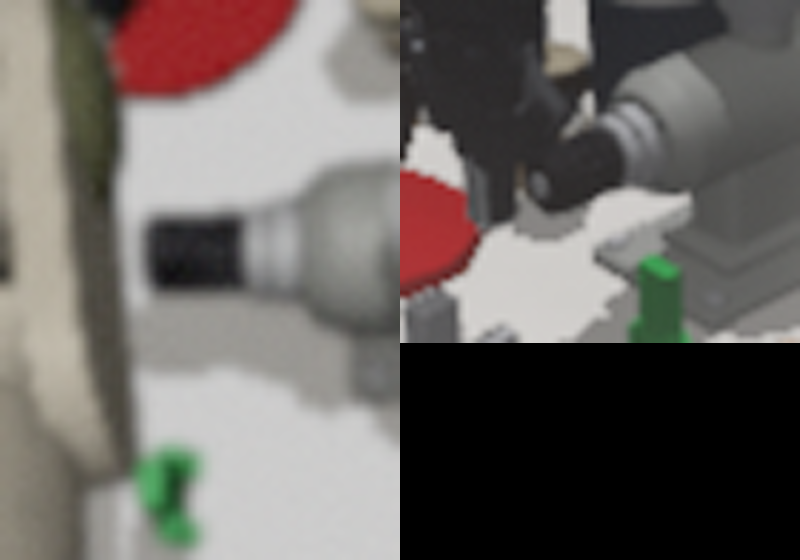

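Gripper is just beyond the knob's end face (left at (190,185) of the scene crop; knob end (540,185)). I'll approach it gently.

```bash

python3 -m jog '[{"linear":[-0.12,0,0],"roll":0},{"linear":[-0.12,0,0],"roll":0},{"linear":[-0.11,0,0],"roll":0},{"linear":[0,0,0],"roll":0}]' | egrep 'posi|ft_'
for i in 1 ; do python3 -m jog '[{"linear":[-0.025,0,0],"roll":0},{"linear":[-0.025,0,0],"roll":0},{"linear":[0,0,0],"roll":0}]'| egrep 'posi|ft_'; python3 -m jog '[{"linear":[-0.025,0,0],"roll":0},{"linear":[-0.025,0,0],"roll":0},{"linear":[0,0,0],"roll":0}]'| egrep 'posi|ft_'; done
```

```text
position: [0.5726, 0.2191, 0.0892]
ft_force: [-0.6, -0.5, 0.3]
position: [0.5723, 0.218, 0.0886]
ft_force: [-0.3, -0.4, -0.1]
position: [0.5723, 0.216, 0.0885]
ft_force: [-0.5, 0.5, 0.7]
```

```bash

python3 -m jog '[{"linear":[-0.02,0,0],"roll":0},{"linear":[0,0,0],"roll":0}]'| egrep 'posi|ft_'; python3 -m jog '[{"linear":[-0.02,0,0],"roll":0},{"linear":[0,0,0],"roll":0}]'| egrep 'posi|ft_';python3 -m jog '[{"linear":[-0.02,0,0],"roll":0},{"linear":[0,0,0],"roll":0}]'| egrep 'posi|ft_'
```

```text
position: [0.5722, 0.2154, 0.0885]
ft_force: [0.1, 0.3, -0.1]
position: [0.5723, 0.2147, 0.0885]
ft_force: [0.6, 1.4, -0.4]
position: [0.5723, 0.2138, 0.0885]
ft_force: [-0.0, 2.2, -1.0]
```

```bash

python3 -m jog '[{"linear":[-0.02,0,0],"roll":0},{"linear":[0,0,0],"roll":0}]'| egrep 'posi|ft_'; python3 -m jog '[{"linear":[-0.015,0,0],"roll":0},{"linear":[0,0,0],"roll":0}]'| egrep 'posi|ft_'
```

```text
position: [0.5723, 0.2131, 0.0886]
ft_force: [0.8, 4.0, -0.3]
position: [0.5723, 0.2131, 0.0885]
ft_force: [1.5, 5.8, -0.5]
```

```bash

python3 -m jog '[{"linear":[-0.01,0,0],"roll":0},{"linear":[0,0,0],"roll":0},{"linear":[0,0,0],"roll":0}]'| egrep 'posi|ft_'
```

```text
position: [0.5723, 0.2131, 0.0885]
ft_force: [0.7, 8.3, -1.1]
```

```bash

python3 -m jog '[{"linear":[0.15,0,0],"roll":0},{"linear":[0,0,-0.7],"roll":0},{"linear":[0,0,-0.6],"roll":0},{"linear":[-0.4,0,0],"roll":0},{"linear":[-0.5,0,0],"roll":0},{"linear":[0,0,0],"roll":0},{"linear":[0,0,0],"roll":0}]' 0.32 20| egrep 'posi|ft_|wid'
python3 d.py .572 .1821 .081 90
```

```text
position: [0.5722, 0.1812, 0.1406]
ft_force: [-0.0, 0.2, -0.1]
grip_width: 0.0562
t 6.28 pos [0.5722 0.1812 0.1406] th 89.67 F [-0.    0.22 -0.1 ] w 0.0562
lin [ 0.023 -0.005  1.49 ] dth_world/5 0.065 (roll=-that)
```

```bash

python3 -m jog '[{"linear":[0.02,0,0.6],"roll":-0.06},{"linear":[0,0,0.6],"roll":0},{"linear":[0,0,0.28],"roll":0},{"linear":[0,0,0],"roll":0}]' 0.32 20| egrep 'posi|ft_|wid'
python3 -m jog '[{"linear":[0,0,0],"roll":0},{"linear":[0,0,0],"roll":0},{"linear":[0,0,0],"roll":0},{"linear":[0,0,0],"roll":0},{"linear":[0,0,0],"roll":0},{"linear":[0,0,0],"roll":0}]' -1 30
```

```text
position: [0.5707, 0.1832, 0.0785]
ft_force: [0.3, -0.9, -1.5]
grip_width: 0.0564
time_s: 7.12
position: [0.5723, 0.1832, 0.0823]
tool_rot: [[-0.001, 1.0, 0.001], [1.0, 0.001, 0.001], [0.001, 0.001, -1.0]]
ft_force: [-3.3, 2.3, 6.3]
grip_width: 0.0328
gripper_force: 30.5
```

```bash

python3 -m jog '[{"linear":[0.025,0,0],"roll":0},{"linear":[0.025,0,0],"roll":0},{"linear":[0.025,0,0],"roll":0},{"linear":[0.025,0,0],"roll":0},{"linear":[0,0,0],"roll":0}]' | egrep 'posi|ft_'
python3 -m jog '[{"linear":[0.02,0,0],"roll":0},{"linear":[0,0,0],"roll":0}]' | egrep 'posi|ft_'
```

```text
position: [0.5723, 0.1864, 0.0823]
ft_force: [-3.3, -1.4, 7.2]
position: [0.5723, 0.1872, 0.0823]
ft_force: [-3.9, -1.9, 7.5]
```

```bash

python3 -m jog '[{"linear":[0.02,0,0],"roll":0},{"linear":[0,0,0],"roll":0}]' | egrep 'posi|ft_'
python3 -m jog '[{"linear":[0.015,0,0],"roll":0},{"linear":[0,0,0],"roll":0}]' | egrep 'posi|ft_'
```

```text
position: [0.5723, 0.188, 0.0823]
ft_force: [-3.4, -0.9, 6.8]
position: [0.5723, 0.1885, 0.0823]
ft_force: [-3.8, -2.2, 6.6]
```

```bash

python3 -m jog '[{"linear":[0.02,0,0],"roll":0},{"linear":[0,0,0],"roll":0}]' | egrep 'posi|ft_'
python3 -m jog '[{"linear":[0.02,0,0],"roll":0},{"linear":[0,0,0],"roll":0}]' | egrep 'posi|ft_'
```

```text
position: [0.5722, 0.1894, 0.0823]
ft_force: [-2.7, -1.4, 6.9]
position: [0.5723, 0.1901, 0.0824]
ft_force: [-2.9, -1.6, 7.4]
```

```bash

python3 -m jog '[{"linear":[0.02,0,0],"roll":0},{"linear":[0,0,0],"roll":0}]' | egrep 'posi|ft_'
```

```text
position: [0.5722, 0.1909, 0.0823]
ft_force: [-4.4, -1.5, 7.1]
```

```bash

python3 -m jog '[{"linear":[0.025,0,0],"roll":0},{"linear":[0.025,0,0],"roll":0},{"linear":[0.025,0,0],"roll":0},{"linear":[0,0,0],"roll":0}]' | egrep 'posi|ft_'
python3 -m jog '[{"linear":[0.015,0,0],"roll":0},{"linear":[0,0,0],"roll":0}]' | egrep 'posi|ft_'
```

```text
position: [0.5722, 0.194, 0.0823]
ft_force: [-4.2, -1.8, 7.5]
position: [0.5722, 0.1946, 0.0823]
ft_force: [-4.2, -1.0, 6.7]
```

```bash

python3 -m jog '[{"linear":[0.015,0,0],"roll":0},{"linear":[0,0,0],"roll":0}]' | egrep 'posi|ft_'
python3 -m jog '[{"linear":[0.015,0,0],"roll":0},{"linear":[0,0,0],"roll":0}]' | egrep 'posi|ft_'
```

```text
position: [0.5722, 0.1951, 0.0823]
ft_force: [-4.7, -1.7, 7.1]
position: [0.5721, 0.1957, 0.0823]
ft_force: [-4.1, -1.4, 6.9]
```

```bash

python3 -m jog '[{"linear":[0.01,0,0],"roll":0},{"linear":[0,0,0],"roll":0}]' | egrep 'posi|ft_'
python3 -m jog '[{"linear":[0.01,0,0],"roll":0},{"linear":[0,0,0],"roll":0}]' | egrep 'posi|ft_'
```

```text
position: [0.5721, 0.1961, 0.0823]
ft_force: [-5.2, -1.3, 8.0]
position: [0.5721, 0.1965, 0.0823]
ft_force: [-3.7, -2.3, 7.4]
```

```bash

python3 -m jog '[{"linear":[0.015,0,0],"roll":0},{"linear":[0,0,0],"roll":0}]' | egrep 'posi|ft_'
python3 -m jog '[{"linear":[0.02,0,0],"roll":0},{"linear":[0.02,0,0],"roll":0},{"linear":[0.02,0,0],"roll":0},{"linear":[0,0,0],"roll":0}]' | egrep 'posi|ft_'
```

```text
position: [0.5721, 0.1971, 0.0823]
ft_force: [-4.4, -1.9, 6.7]
position: [0.572, 0.1996, 0.0823]
ft_force: [-4.5, -2.0, 7.6]
```

```bash

python3 -m jog '[{"linear":[0.015,0,0],"roll":0},{"linear":[0,0,0],"roll":0}]' | egrep 'posi|ft_'
python3 -m jog '[{"linear":[0.01,0,0],"roll":0},{"linear":[0,0,0],"roll":0}]' | egrep 'posi|ft_'
```

```text
position: [0.5721, 0.2002, 0.0823]
ft_force: [-4.8, -1.9, 7.4]
position: [0.572, 0.2005, 0.0823]
ft_force: [-4.9, -2.1, 7.5]
```

```bash

python3 -m jog '[{"linear":[0.015,0,0],"roll":0},{"linear":[0,0,0],"roll":0}]' | egrep 'posi|ft_'
python3 -m jog '[{"linear":[0.01,0,0],"roll":0},{"linear":[0,0,0],"roll":0}]' | egrep 'posi|ft_'
```

```text
position: [0.572, 0.2011, 0.0823]
ft_force: [-4.8, -1.1, 7.5]
position: [0.572, 0.2014, 0.0823]
ft_force: [-4.2, -1.9, 7.0]
```

```bash

python3 -m jog '[{"linear":[0.01,0,0],"roll":0},{"linear":[0,0,0],"roll":0}]' | egrep 'posi|ft_'
python3 -m jog '[{"linear":[0.01,0,0],"roll":0},{"linear":[0,0,0],"roll":0}]' | egrep 'posi|ft_'
```

```text
position: [0.572, 0.2014, 0.0823]
ft_force: [-5.5, -4.8, 7.2]
position: [0.572, 0.2014, 0.0823]
ft_force: [-5.1, -6.4, 8.4]
```

```bash

python3 -m jog '[{"linear":[0.01,0,0],"roll":0},{"linear":[0,0,0],"roll":0},{"linear":[0,0,0],"roll":0}]' | egrep 'posi|ft_'
```

```text
position: [0.572, 0.2014, 0.0823]
ft_force: [-5.3, -8.6, 8.6]
```

Firm stop: it travelled from 0.1832 to 0.2014, about 18 mm, so the thick spacer (17 mm) is the one. I'll relax, release and look again.

```bash

python3 -m jog '[{"linear":[-0.035,0,0],"roll":0},{"linear":[0,0,0],"roll":0}]' | egrep 'posi|ft_'
python3 -m jog '[{"linear":[0,0,0],"roll":0},{"linear":[0,0,0],"roll":0},{"linear":[0,0,0],"roll":0},{"linear":[0,0,0],"roll":0},{"linear":[0,0,-0.5],"roll":0},{"linear":[0,0,-0.8],"roll":0},{"linear":[0,0,-0.9],"roll":0},{"linear":[0,0,-0.8],"roll":0},{"linear":[0.8,-0.45,0],"roll":0},{"linear":[0.85,-0.45,0],"roll":0},{"linear":[0.85,-0.45,0],"roll":0},{"linear":[0,0,0],"roll":-1}]' 0.2
python3 - <<'E'
from h import *
for n in("top","scene"): np.save(n+"2.npy",optics.get_image(n))
a=np.load("top2.npy")[205:275,150:240]; b=np.load("scene2.npy")[205:275,190:280]
k=lambda i:cv2.resize(i[:,:,::-1],(720,560)[:2],interpolation=cv2.INTER_CUBIC)
cv2.imwrite("pics/c2.png",cv2.resize(np.vstack([a,b])[:,:,::-1],None,fx=4.2,fy=4.2,interpolation=cv2.INTER_CUBIC))
E
```

```text
position: [0.572, 0.2013, 0.0823]
ft_force: [-4.6, -2.2, 7.4]
time_s: 12.62
position: [0.5148, 0.3065, 0.2016]
tool_rot: [[-0.092, 0.996, -0.001], [0.996, 0.092, 0.002], [0.002, -0.0, -1.0]]
ft_force: [-0.1, -0.1, -0.0]
grip_width: 0.0514
gripper_force: 0.0
```

View pics/c2.png

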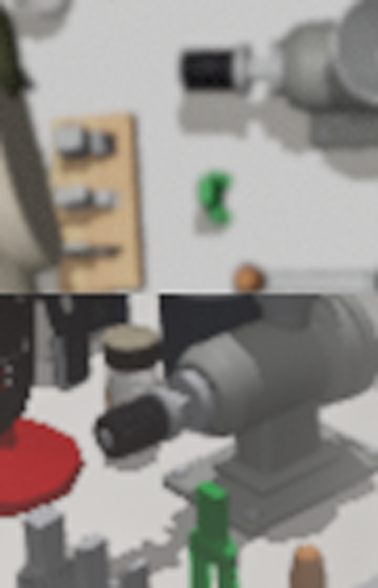

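Gap is open: collar at about (262,68) top crop, neck visible between it and the boss. I'll grip across the thickness, so the spacer is centred along the shaft. First I'll check the gap position and the tab by profiles.

```bash
python3 - <<'E'
from h import *
t=np.load("top2.npy").astype(float).mean(2)
v0=proj("top",[.572,.19,.1]); print(v0)
r=int(round(v0[1])); print(np.round(t[r-1:r+2,190:222].mean(0)).astype(int).tolist())
for y in(.2203,.1683,.1501): print(y,proj("top",[.572,y,.1])[0],proj("top",[.572,y,.12])[0],proj("scene",[.572,y,.12]))
print(np.round(t[r-6:r+7,:][:,[203,212,213,214,215,216]]).astype(int).T.tolist(), r)
print("tabs"); print(np.round(t[233:262,160:182]).astype(int))
E
python3 d.py .5175 .302 .2 94
```

```text
[202.22419043 221.21737594]
[200, 188, 147, 85, 42, 34, 38, 39, 41, 43, 43, 38, 37, 37, 57, 109, 152, 158, 148, 159, 171, 175, 175, 173, 173, 173, 163, 140, 124, 127, 130, 138]
0.2203 192.79939152345742 191.45465213741514 [213.88767675 233.42362594]
0.1683 208.9742876584268 207.87124602484533 [228.2548455  227.53963779]
0.1501 214.63586788444738 213.61743150308462 [233.09218262 225.55853527]
[[190, 150, 83, 37, 40, 42, 39, 31, 27, 21, 35, 82, 127], [200, 200, 199, 190, 183, 181, 176, 169, 158, 176, 191, 192, 188], [194, 192, 193, 187, 182, 178, 176, 166, 156, 168, 174, 169, 164], [177, 175, 177, 177, 176, 178, 175, 166, 156, 153, 149, 140, 136], [157, 156, 163, 168, 173, 177, 175, 165, 154, 144, 133, 118, 117], [137, 141, 152, 158, 166, 166, 164, 158, 144, 133, 120, 104, 105]] 221
tabs
[[198 196 189 186 181 179 175 175 177 176 175 175 176 171 169 170 168 169
  168 164 149 130]
 [197 195 183 177 170 165 162 164 166 160 162 169 172 167 165 164 168 165
  164 164 151 123]
 [197 193 181 175 171 168 165 168 164 143 136 151 161 160 152 153 155 159
  163 166 155 122]
 [197 194 180 175 176 17
[... 1827 characters left out ...]
167 156]
 [ 76  74  74 102 125 124 116 111 112 112 109 112 120 131 143 148 155 163
  168 168 167 154]
 [ 71  71  75  92 115 118 118 118 116 115 115 128 143 152 158 162 165 167
  168 167 169 157]
 [ 69  74  72  84 104 124 131 135 134 131 135 146 158 163 166 165 167 168
  168 168 168 158]
 [ 71  73  70  79 110 143 156 159 158 156 156 160 164 165 166 166 165 170
  169 170 168 157]
 [ 73  71  70  78 109 148 165 170 171 168 165 164 165 166 167 165 166 168
  168 169 168 158]
 [ 71  74  70  74 100 139 165 170 169 168 165 162 163 164 166 165 167 167
  169 169 170 157]]
t 12.72 pos [0.5174 0.3028 0.2013] th 95.27 F [ 0.16 -1.17 -0.19] w 0.051
lin [-0.021  0.002  0.033] dth_world/5 -0.254 (roll=-that)
```

```bash

python3 -m jog '[{"linear":[0.03,0.03,0],"roll":0},{"linear":[0,0,0.7],"roll":0},{"linear":[0,0,0.9],"roll":0},{"linear":[0,0,0.4],"roll":0},{"linear":[0,0,0],"roll":0},{"linear":[0,0,0],"roll":0}]' -0.3 30
python3 - <<'E'
from h import *
for n in("scene","top"): np.save(n+"3.npy",optics.get_image(n))
b=np.load("scene3.npy")[225:315,180:280]
cv2.imwrite("pics/c3.png",cv2.resize(b[:,:,::-1],None,fx=6,fy=6,interpolation=cv2.INTER_CUBIC))
E
python3 d.py .5185 .304 .072 95
```

```text
time_s: 13.22
position: [0.5198, 0.3021, 0.1212]
tool_rot: [[-0.085, 0.996, -0.001], [0.996, 0.085, -0.0], [-0.0, -0.001, -1.0]]
ft_force: [0.5, 1.0, 0.6]
grip_width: 0.0302
gripper_force: 0.0
t 13.32 pos [0.5203 0.3028 0.1229] th 94.97 F [-0.2   0.61  0.12] w 0.0299
lin [ 0.034 -0.047  1.273] dth_world/5 0.006 (roll=-that)
```

View pics/c3.png

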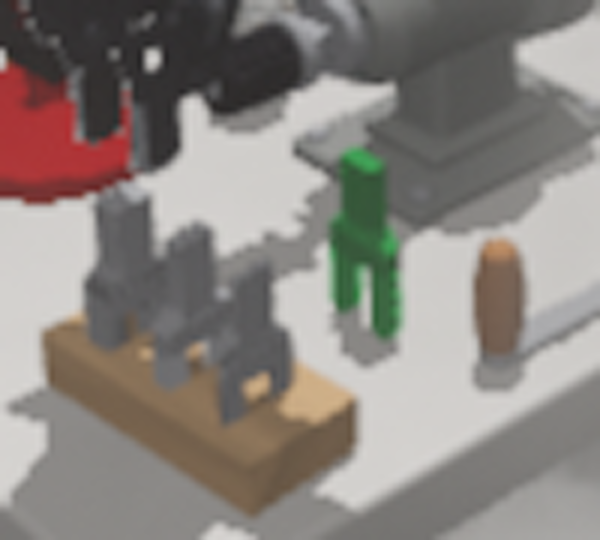

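The fingers straddle the thick tab: tips at (95,138) and (152,170), tab top at (122,190). Lowering to grip.

```bash

python3 -m jog '[{"linear":[0.03,-0.045,0.3],"roll":0},{"linear":[0,0,0.5],"roll":0},{"linear":[0,0,0.45],"roll":0},{"linear":[0,0,0],"roll":0},{"linear":[0,0,0],"roll":0}]' -0.3 40|egrep "posi|ft_"
python3 -m jog '[{"linear":[0,0,0],"roll":0},{"linear":[0,0,0],"roll":0},{"linear":[0,0,0],"roll":0},{"linear":[0,0,0],"roll":0},{"linear":[0,0,0],"roll":0}]' -1 40
```

```text
position: [0.5178, 0.304, 0.0724]
ft_force: [0.1, 0.0, 1.0]
time_s: 14.15
position: [0.5196, 0.3044, 0.0735]
tool_rot: [[-0.088, 0.996, 0.007], [0.996, 0.088, 0.002], [0.001, 0.007, -1.0]]
ft_force: [4.3, 0.2, -1.5]
grip_width: 0.0163
gripper_force: 38.8
```

```bash

python3 -m jog '[{"linear":[0,0,-0.3],"roll":0},{"linear":[0,0,-0.5],"roll":0},{"linear":[0,0,-0.7],"roll":0},{"linear":[0,0,-0.8],"roll":0},{"linear":[0,0,-0.8],"roll":0},{"linear":[0,0,-0.6],"roll":0},{"linear":[-0.7,0.2,0],"roll":0},{"linear":[-0.8,0.2,0],"roll":0},{"linear":[-0.8,0.2,0],"roll":0},{"linear":[-0.8,0.2,0],"roll":0},{"linear":[-0.63,0.18,0],"roll":0},{"linear":[0,0,0],"roll":-1}]' |egrep "posi|ft_|width|gripper_"
python3 -m jog '[{"linear":[0,0,0],"roll":-1},{"linear":[0,0,0],"roll":-1},{"linear":[0,0,0],"roll":-1},{"linear":[0,0,0],"roll":-1},{"linear":[0,0,0],"roll":-1},{"linear":[0,0,0],"roll":-1},{"linear":[0,0,0],"roll":-1},{"linear":[0,0,0],"roll":-1},{"linear":[0,0,0],"roll":-1},{"linear":[0,0,0],"roll":-1},{"linear":[0,0,0],"roll":-1},{"linear":[0,0,0],"roll":-1}]' |egrep "posi|ft_|width|gripper_"
python3 -m jog '[{"linear":[0,0,0],"roll":-1},{"linear":[0,0,0],"roll":-1},{"linear":[0,0,0],"roll":-1},{"linear":[0,0,0],"roll":-1},{"linear":[0,0,0],"roll":0},{"linear":[0,0,0],"roll":0}]' |egrep "time|posi|ft_|width|gripper_"
python3 d.py .572 .1592 .21 180
```

```text
position: [0.5711, 0.1545, 0.2207]
ft_force: [-0.2, 0.1, -2.1]
grip_width: 0.0161
gripper_force: 39.1
position: [0.5695, 0.1588, 0.2208]
ft_force: [0.3, -0.5, -2.3]
grip_width: 0.0163
gripper_force: 39.1
time_s: 16.65
position: [0.5695, 0.1589, 0.2204]
ft_force: [-0.7, -0.8, -1.6]
grip_width: 0.0161
gripper_force: 39.1
t 16.65 pos [0.5695 0.1589 0.2204] th 179.91 F [-0.68 -0.77 -1.57] w 0.0161
lin [-0.062  0.009  0.259] dth_world/5 0.017 (roll=-that)
```

```bash

python3 -m jog '[{"linear":[-0.06,0.01,0.2],"roll":0},{"linear":[0,0,0.18],"roll":0},{"linear":[0,0,0],"roll":0},{"linear":[0,0,0],"roll":0}]' |egrep "posi|ft_"
python3 - <<'E'
from h import *
for n in("scene","top"): np.save(n+"4.npy",optics.get_image(n))
b=np.load("scene4.npy")[175:255,195:275]
cv2.imwrite("pics/c4.png",cv2.resize(b[:,:,::-1],None,fx=7,fy=7,interpolation=cv2.INTER_CUBIC))
p=np.array(env.observe()["position"]); print(p)
o=p-[0,0,.0675]
# expected leg bottom points: spacer thickness along world y, width along x
for nm,dx,dy,dz in(("leg near low y+",-.020,.0085,.006),("leg near y-",-.020,-.0085,.006),("near leg inner y+",-.009,.0085,.038),("shoulder",-.02,.0085,.06),("tab near y+",-.011,.0085,.062),("far leg inner y+",.009,.0085,.010),("far leg outer",.02,.0085,.03)):
    print(nm,np.round((proj("scene",o+[dx,dy,dz])-[195,175]+.4)*7))
for y in(.1683,.1501): print("top line",y,np.round((proj("scene",[.572,y,.12 if y>.16 else .122])-[195,175]+.4)*7))
E
```

```text
position: [0.5716, 0.1592, 0.2033]
ft_force: [-0.1, -0.6, -1.3]
[0.57187881 0.15926213 0.20410091]
leg near low y+ [265. 340.]
leg near y- [297. 327.]
near leg inner y+ [246. 261.]
shoulder [262. 222.]
tab near y+ [248. 210.]
far leg inner y+ [221. 307.]
far leg outer [203. 255.]
top line 0.1683 [236. 371.]
top line 0.1501 [269. 353.]
```

View pics/c4.png

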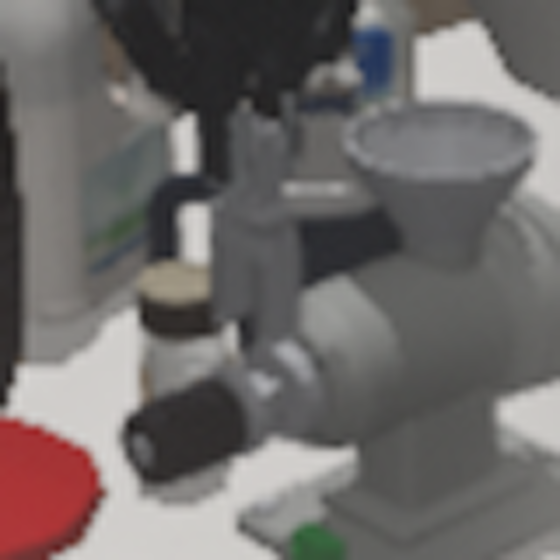

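```bash
python3 - <<'E'
from h import *
b=np.load("scene4.npy").astype(float).mean(2)
print("cols 220..245"); 
for r in range(188,232,2): print(r,np.round(b[r,220:246]).astype(int).tolist())
o=np.array([.5719,.1592,.2041])-[0,0,.0675]
P=lambda dx,dy,dz:np.round(proj("scene",o+[dx,dy,dz]),1).tolist()
for z in(.02,.03,.045,.058): print(z,"far y+",P(.02,.0085,z),"near y+",P(-.02,.0085,z),"near y-",P(-.02,-.0085,z))
for z in(.065,.075): print(z,"tab far y+",P(.011,.0085,z),"near y+",P(-.011,.0085,z),"near y-",P(-.011,-.0085,z))
# knob check (axis x .572): silhouettes
print("knob end centre",proj("scene",[.572,.2203,.1]),"hopper",proj("scene",[.5726,.0517,.191]))
print("crop ref knob end",195+146/7-.4,175+452/7-.4)
E
```

```text
cols 220..245
188 [37, 40, 38, 39, 38, 39, 40, 39, 39, 39, 38, 38, 37, 39, 44, 66, 73, 58, 64, 73, 69, 68, 66, 67, 62, 72]
190 [66, 49, 38, 39, 37, 39, 39, 39, 52, 88, 93, 43, 38, 39, 38, 68, 82, 59, 54, 58, 57, 64, 64, 57, 57, 73]
192 [164, 190, 174, 70, 40, 41, 41, 61, 85, 83, 89, 102, 94, 99, 94, 69, 77, 76, 92, 98, 101, 99, 104, 106, 116, 126]
194 [192, 204, 179, 93, 42, 41, 41, 52, 78, 86, 86, 95, 97, 96, 96, 91, 73, 67, 84, 100, 100, 100, 101, 108, 124, 117]
196 [180, 204, 183, 107, 41, 41, 41, 57, 81, 86, 86, 91, 86, 87, 92, 89, 73, 70, 87, 99, 100, 101, 102, 99, 121, 140]
198 [176, 203, 182, 107, 43, 43, 41, 55, 79, 87, 79, 83, 88, 87, 89, 85, 85, 94, 97, 101, 102, 102, 101, 101, 93, 78]
200 [66, 63, 59, 54, 56, 58, 44, 54, 79, 93, 88, 85, 88, 88, 89, 88, 92, 97, 100, 100, 101, 102, 102, 102, 102, 98]
202 [47, 45, 44, 44, 48, 57, 75, 90, 92, 89, 88, 90, 88, 88, 88, 120, 147, 143, 136, 137, 138, 136, 145, 147, 127, 114]
204 [79, 143, 172, 172, 152, 110, 103, 90, 92, 92, 93, 93, 91, 95, 97, 101, 105, 108, 109, 109, 109, 108, 107, 104, 101, 98]
206 [129, 188, 203, 203, 180, 112,
[... 1403 characters left out ...]
 [109, 92, 68, 57, 55, 50, 51, 66, 87, 103, 110, 137, 166, 160, 127, 98, 91, 95, 102, 106, 102, 90, 87, 93, 92, 94]
0.02 far y+ [223.8, 214.1] near y+ [232.4, 218.8] near y- [237.0, 217.0]
0.03 far y+ [223.7, 211.1] near y+ [232.3, 215.7] near y- [236.9, 213.9]
0.045 far y+ [223.5, 206.4] near y+ [232.2, 211.0] near y- [236.8, 209.2]
0.058 far y+ [223.3, 202.4] near y+ [232.0, 206.9] near y- [236.7, 205.2]
0.065 tab far y+ [225.1, 201.2] near y+ [230.0, 203.6] near y- [234.6, 201.9]
0.075 tab far y+ [225.0, 198.0] near y+ [229.9, 200.4] near y- [234.6, 198.7]
knob end centre [214.22050219 239.45997207] hopper [257.59543337 194.69820605]
crop ref knob end 215.45714285714286 239.17142857142855
```

The spacer edges (224.7 and 237.7) and the knob end both sit about 1 px right of prediction. That is a camera bias, so the spacer is lined up with the gap. Lowering gently.

```bash

python3 -m jog '[{"linear":[0,0,0.15],"roll":0},{"linear":[0,0,0.15],"roll":0},{"linear":[0,0,0],"roll":0}]' |egrep "posi|ft_"
python3 -m jog '[{"linear":[0,0,0.05],"roll":0},{"linear":[0,0,0.05],"roll":0},{"linear":[0,0,0],"roll":0}]' |egrep "posi|ft_"
```

```text
position: [0.5712, 0.1592, 0.1906]
ft_force: [0.1, -0.5, -1.3]
position: [0.5717, 0.1592, 0.1877]
ft_force: [-0.4, -0.3, -2.2]
```

```bash

python3 -m jog '[{"linear":[0,0,0.03],"roll":0},{"linear":[0,0,0.03],"roll":0},{"linear":[0,0,0],"roll":0}]' |egrep "posi|ft_"
```

```text
position: [0.5718, 0.1593, 0.1856]
ft_force: [-0.4, -0.3, -1.4]
```

```bash

python3 -m jog '[{"linear":[0,0,0.04],"roll":0},{"linear":[0,0,0.04],"roll":0},{"linear":[0,0,0],"roll":0}]' |egrep "posi|ft_"
python3 -m jog '[{"linear":[0,0,0.03],"roll":0},{"linear":[0,0,0.03],"roll":0},{"linear":[0,0,0],"roll":0}]' |egrep "posi|ft_"
```

```text
position: [0.5717, 0.1593, 0.1822]
ft_force: [-0.5, -0.1, -1.8]
position: [0.5719, 0.1591, 0.1799]
ft_force: [-0.4, -1.1, -1.5]
```

```bash

python3 -m jog '[{"linear":[0,0,0.03],"roll":0},{"linear":[0,0,0.03],"roll":0},{"linear":[0,0,0],"roll":0}]' |egrep "posi|ft_"
python3 -m jog '[{"linear":[0,0,0.03],"roll":0},{"linear":[0,0,0.03],"roll":0},{"linear":[0,0,0],"roll":0}]' |egrep "posi|ft_"
```

```text
position: [0.5719, 0.159, 0.1776]
ft_force: [0.6, -1.8, -1.0]
position: [0.5717, 0.159, 0.175]
ft_force: [0.9, -2.1, -1.2]
```

```bash

python3 -m jog '[{"linear":[0,-0.01,0.03],"roll":0},{"linear":[0,0,0.03],"roll":0},{"linear":[0,0,0],"roll":0}]' |egrep "posi|ft_"
python3 -m jog '[{"linear":[0,0,0.04],"roll":0},{"linear":[0,0,0.03],"roll":0},{"linear":[0,0,0],"roll":0}]' |egrep "posi|ft_"
```

```text
position: [0.5718, 0.1588, 0.1727]
ft_force: [0.8, -2.5, -0.2]
position: [0.5722, 0.1588, 0.1702]
ft_force: [0.9, -2.2, -0.6]
```

```bash

python3 -m jog '[{"linear":[0,0,0.04],"roll":0},{"linear":[0,0,0.04],"roll":0},{"linear":[0,0,0],"roll":0}]' |egrep "posi|ft_"
python3 -m jog '[{"linear":[0,0,0.04],"roll":0},{"linear":[0,0,0.04],"roll":0},{"linear":[0,0,0],"roll":0}]' |egrep "posi|ft_"
```

```text
position: [0.5724, 0.1589, 0.1668]
ft_force: [3.8, -1.8, 0.6]
position: [0.5721, 0.1591, 0.1635]
ft_force: [6.3, -0.5, -0.7]
```

```bash

python3 -m jog '[{"linear":[-0.025,0,0],"roll":0},{"linear":[0,0,0.02],"roll":0},{"linear":[0,0,0],"roll":0}]' |egrep "posi|ft_"
python3 -m jog '[{"linear":[0,0,0.04],"roll":0},{"linear":[0,0,0.04],"roll":0},{"linear":[0,0,0],"roll":0}]' |egrep "posi|ft_"
```

```text
position: [0.5725, 0.1591, 0.1625]
ft_force: [2.2, -0.4, -2.3]
position: [0.5725, 0.1589, 0.1592]
ft_force: [2.2, 0.4, -2.1]
```

```bash

python3 -m jog '[{"linear":[0,0,0.05],"roll":0},{"linear":[0,0,0.05],"roll":0},{"linear":[0,0,0],"roll":0}]' |egrep "posi|ft_"
python3 -m jog '[{"linear":[0,0,0.05],"roll":0},{"linear":[0,0,0.05],"roll":0},{"linear":[0,0,0],"roll":0}]' |egrep "posi|ft_"
```

```text
position: [0.5726, 0.1589, 0.1552]
ft_force: [2.4, 0.1, -3.5]
position: [0.5727, 0.1588, 0.1512]
ft_force: [2.3, -0.3, -2.9]
```

Sliding freely; about 13 mm still to go (seated TCP about 0.1375).

```bash

python3 -m jog '[{"linear":[0,0,0.05],"roll":0},{"linear":[0,0,0.05],"roll":0},{"linear":[0,0,0.05],"roll":0},{"linear":[0,0,0],"roll":0}]' |egrep "posi|ft_"
python3 -m jog '[{"linear":[0,0,0.05],"roll":0},{"linear":[0,0,0.04],"roll":0},{"linear":[0,0,0],"roll":0}]' |egrep "posi|ft_"
```

```text
position: [0.5727, 0.1589, 0.1453]
ft_force: [2.4, 0.2, -2.7]
position: [0.5728, 0.1589, 0.1418]
ft_force: [1.9, 0.5, -2.0]
```

```bash

python3 -m jog '[{"linear":[0,0,0.04],"roll":0},{"linear":[0,0,0.02],"roll":0},{"linear":[0,0,0],"roll":0}]' |egrep "time|posi|ft_"
python3 -m jog '[{"linear":[0,0,0.02],"roll":0},{"linear":[0,0,0],"roll":0}]' |egrep "posi|ft_"
```

```text
time_s: 21.67
position: [0.5728, 0.1589, 0.1395]
ft_force: [2.1, 0.6, -2.0]
position: [0.5728, 0.1589, 0.1389]
ft_force: [1.6, 0.7, -1.3]
```

```bash

python3 -m jog '[{"linear":[0,0,0.02],"roll":0},{"linear":[0,0,0],"roll":0}]' |egrep "posi|ft_"
python3 -m jog '[{"linear":[0,0,0.02],"roll":0},{"linear":[0,0,0],"roll":0}]' |egrep "posi|ft_"
```

```text
position: [0.5728, 0.1589, 0.138]
ft_force: [1.0, -0.2, -1.5]
position: [0.5729, 0.1589, 0.1376]
ft_force: [0.5, -0.2, 1.0]
```

```bash

python3 -m jog '[{"linear":[0,0,0.015],"roll":0},{"linear":[0,0,0],"roll":0}]' |egrep "posi|ft_"
```

```text
position: [0.5729, 0.1589, 0.1375]
ft_force: [-0.3, 0.0, 5.5]
```

Contact at 0.1375, as predicted: fully down. Opening slightly and lifting clear.

```bash

python3 -m jog '[{"linear":[0,0,-0.02],"roll":0},{"linear":[0,0,0],"roll":0},{"linear":[0,0,0],"roll":0},{"linear":[0,0,0],"roll":0},{"linear":[0,0,0],"roll":0}]' -0.45 |egrep "posi|ft_|wid"
python3 -m jog '[{"linear":[0,0,-0.2],"roll":0},{"linear":[0,0,-0.3],"roll":0},{"linear":[0,0,-0.6],"roll":0},{"linear":[0,0,-0.7],"roll":0},{"linear":[0,0,-0.6],"roll":0},{"linear":[0.5,0.6,0],"roll":0},{"linear":[0.7,0.7,0],"roll":0},{"linear":[0.7,0.7,0],"roll":0},{"linear":[0.7,0.7,0],"roll":0},{"linear":[0,0,0],"roll":0},{"linear":[0,0,0],"roll":0}]' |egrep "time|posi|ft_"
python3 - <<'E'
from h import *
a=optics.get_image("top")[190:280,150:260]; b=optics.get_image("scene")[185:275,180:290]
cv2.imwrite("pics/c5.png",cv2.resize(np.vstack([a,b])[:,:,::-1],None,fx=3.3,fy=3.3,interpolation=cv2.INTER_CUBIC))
E
```

```text
position: [0.5727, 0.1589, 0.1373]
ft_force: [-0.9, -0.6, -0.0]
grip_width: 0.0234
time_s: 23.67
position: [0.4676, 0.268, 0.2345]
ft_force: [0.1, -0.5, 0.4]
```

View pics/c5.png

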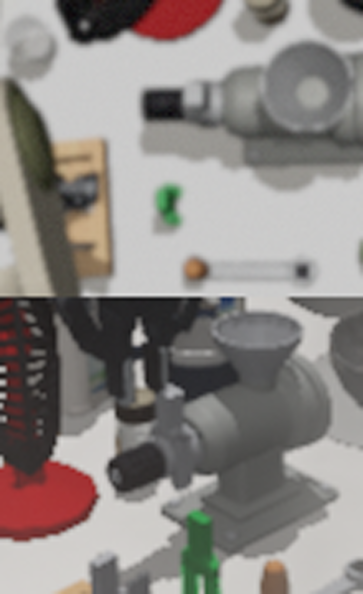

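The spacer sits on the neck between boss and collar (scene crop (175,435)), the other two spacers are in the rack, and the gripper is clear. Handing in.

```bash
python3 -c "
from rig import env
print(env.close_job())"
```

```text
the job is handed in; nothing more can be done
None
```

The job is handed in: the shaft's end float measured about 18.2 mm, so I set the thick (17 mm) spacer fully down on the neck between boss and collar with light forces; the thin and mid spacers stayed in the rack.

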